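# Push a tart tin through the wash-up bin's self-closing flap

## Task

Push the brass-coloured tart tin from the ledge of the wash-up bin into the bin without gripping or lifting it: push the green self-closing flap open with one finger and keep it open with that finger while the other finger pushes the tin over the end of the ledge, so that it drops in, and only then take the fingers out so that the flap swings shut. Open the flap before the tin gets there and never let the tin push the flap or prop it open; leave the cutter, shaker and cup where they stand.

Things in the scene. Friction and masses are not known exactly. Their poses are not given: they have to be found in the camera images.
- washbin: Open-topped aluminium wash-up bin with a loading ledge, fixed to the table. Origin on the table under the middle of the flap line; +x: the way the tin is pushed (ledge to bin), +y: the hinge side, z up. In mm: ledge x -150 to 0, y -75 to 75, top at z 70, with 6 high, 5 wide kerbs leaving a lane y -50 to 50, rear end open. No lintel: upright fingers can pass through and leave upwards
- ledge_end (a point): middle of the far end of the ledge's flat top (washbin x 0, y 0, z 70 mm), where it ends in a sheer drop into the bin
- bin_floor (a point): middle of the bin's floor (washbin x 75, y 0, z 5 mm). The bin's inside is x 0 to 150, y -75 to 75 mm, its walls 5 mm thick and 110 mm high, open above
- flap (a joint): green flap, 4 mm thick, 106 wide, 36 high, side-hung on an upright hinge; 0 = shut across the end of the ledge (washbin x 4 to 8, y 55 to -51, z 74 to 110 mm, between dark jambs 110 mm high at y 63.5 to 75 and -75 to -54), grows to 1.75 rad as it swings into the bin. A damped spring shuts it in under a second: 0.09 N m when shut, 0.14 at 1.5 rad (3 to 5 N at 30 mm from the hinge)
- flap_hinge (a point): top of the flap's hinge axis: washbin x 6, y 57, z 110 mm; barrel radius 5 mm
- flap_edge (a point): top of the flap's free end, 108 mm from the hinge axis (washbin x 6, y -51, z 110 mm when shut); moves with the flap
- tart_tin: small round brass-coloured tart tin, an open cup 50 mm across at the rim, 26 mm high, about 60 g, slightly narrower at the foot; stands upright on the ledge. Origin at the centre of its underside, z up
- cutter: bystander: loose steel ring cutter, 60 mm across, 45 mm high, origin at the centre of its underside
- shaker: bystander: loose white sugar shaker with steel cap, 54 mm across, 105 mm high, origin at the centre of its underside
- cup: bystander: loose blue ceramic cup, 72 mm across, 60 mm high, origin at the centre of its underside
There are look-alikes about, which are no part of the job. Several things have the shape of the tart_tin; the one meant has the colours described above.

How it is judged:
By the outcome, as a careful person would: the job done as asked, in the order asked, and still so for the second after the job is handed in, with the robot touching nothing.
It also fails if it takes over 37 s, if anything falls off the work surface, if the arm or the gripper's body presses on something with over 40 N, if the wrist force passes 120 N, or if a joint passes its speed limit or range.

## Robot

A 6-joint arm with a two-finger parallel gripper is mounted at the origin on the work surface. World frame = base frame: x ahead of the robot, y to its left, z up, the work surface at z = 0. Lengths are in mm, angles in rad, forces in N, time in s.
With the tool pointing down it reaches from about 350 to 725 mm from the base axis. Payload 6 kg.
Tool frame: the origin (TCP) lies at the very end of the fingers, on their centre line; the grasp point (between the pads) lies behind it (grip_depth is the z of the grasp point in the tool frame, in mm); z points along the fingers, y is the line along which they close (so a half turn about z gives the same grasp; the last joint's range is limited). The gripper opens to 85 mm and grips with 20 to 120 N. Pads are 22 mm wide; open, the fingers measure 114 mm over their backs; the gripper's body (76 mm by 85 mm) begins 54 mm behind the grasp point. The pads swing forward as they close: fully open they stand 13 mm farther back than shut.
Start: joints at [0.334, 0.04, 0.085, 0, -1.615, -0.334], TCP at [599.978, 0.018, 231.261] pointing down, gripper open.
Joint ranges: [-2.56, 2.56], [-1.29, 2.01], [-1.08, 1.49], [-3.29, 1.98], [-2.81, -0.18], [-2.99, 2.99]. Speed limits (rad/s): [2.57, 2.57, 3.01, 3.14, 3.14, 3.14].

## Interface

Orientations are given as a 3x3 rotation matrix whose columns are the frame's x, y, z axes.
In Python, from station import sense, capture, get_calibration, hand_in, grip_depth gives the robot as it stands.
- The arm moves only by the tool drive_tool, never from a script. Its argument "moves" is a list of rows, each a list of 3 entries, a list of its own where there are three numbers: the gripper's target within -1 to 1 (fully open at 1, half-way at 0, shut at -1), then the shift along the tool's x, y, z in cm, then the turn, a rotation vector about the tool's x, y, z in degrees. A call has 1 to 8 rows; each row shifts and turns the commanded pose from where the row before left it, along the tool's axes as they then stand; what a row does not reach is not made up. A row lasts 1/12 s, in which the tool goes at most 41.7 mm and 7.16 degrees, less where a joint would pass 70% of its speed; a pose out of reach is approached as far as the arm can. A call with a gripper value outside its range is refused whole. The fingers move at their own pace and stop on an object; "squeeze" is the grip in N (left out, the last holds). Time passes only in rows, so rows that do not move let the fingers close. It gives the time, the measured TCP pose, the force, the opening and the grip force at its end, in the units of the state.
- sense(): the state, without advancing time (a new reading comes with each control period).
- capture(name): name is "scene" or "side" or "wrist"; returns (picture, depth): 400x640x3 uint8, blue, green, red; 400x640 float32, mm along the optical axis (not along the pixel's ray), 0 where there is no reading.
- get_calibration(name): a dict with "camera_matrix" (3x3 intrinsics, pixels), "position" and "orientation" of the camera in the world; the wrist camera has in their place "hand_eye" (4x4, takes a point from camera to tool coordinates, whose origin is the TCP and whose axes are the flange's). Camera axes: x right, y up, looking along -z (the intrinsics and any distortion apply to the point x, -y, -z); pixel columns grow to the right and rows downward; lengths in mm; the calibration is good to about 2 mm. A picture is of the moment at which its call begins: read the wrist's pose just before it. get_calibration takes no time and is no camera call.
- hand_in(): hands the job in; it is judged then, once.
The state is a dict: "t": time; "joint_pos": joint angles; "dq": joint speeds; "joint_torque": joint torques, N m; "position": TCP position; "tcp_rot": TCP orientation; "wrist_force": force on the tool from outside, world axes, zero at the start; "wrist_torque": the same for the moment, N m; "width": finger opening in mm; "grasp_force": force on a finger pad.
Only numpy, scipy, OpenCV 4.12 (cv2) and the standard library are available. Lean on these libraries where they do the work, as an engineer would, in place of code of your own. Each camera call takes 0.05 s, during which the arm holds its last target. There are 200 camera calls.

## Working session

There is one attempt and no reset: what is moved stays moved. The work goes in short steps, Python scripts to look and compute and a tool call to move; the robot and the scene stay as the last step left them, time stands still between calls to the robot, and variables do not carry over. Pictures are saved under pics/ and viewed, at most 10 in all, crops included, and the job is handed in when it is done.

Besides the shell and the picture viewer there is one more tool, called after ">>>" by a JSON object that holds its "op" and its "data", one argument or row to a line. drive_tool: Moves the arm, as the interface text tells. Its arguments: {"type":"object","properties":{"moves":{"type":"array","items":{"type":"array"}},"squeeze":{"type":"number"}},"required":["moves"]}

```bash
mkdir -p pics; ls
python3 - <<'E'
from station import *
import cv2,numpy as np
print(grip_depth if not callable(grip_depth) else grip_depth())
s=sense();print(s['t'],s['position'],s['tcp_rot'],s['width'])
for n in ['scene','side']:
    p,d=capture(n);cv2.imwrite(f'pics/{n}0.png',p);np.save(f'pics/{n}0d.npy',d)
    c=get_calibration(n);print(n,c)
print(get_calibration('wrist'))
E
```

```text
pics
-18.700000000000003
0.0 [5.99677809e+02 8.73210468e-02 2.30251099e+02] [[ 2.00903062e-05 -9.99998372e-01 -1.80435568e-03]
 [-9.99999992e-01 -1.98633403e-05 -1.25805606e-04]
 [ 1.25769560e-04  1.80435819e-03 -9.99998364e-01]] 85.62911345274193
scene {'camera_matrix': array([[362.64601262,   0.        , 320.07418651],
       [  0.        , 362.64601262, 193.29404724],
       [  0.        ,   0.        ,   1.        ]]), 'position': array([ 809.43637869, -455.54355976,  647.83208993]), 'orientation': array([[ 0.90128022, -0.31015708,  0.30248397],
       [ 0.43316909,  0.63280497, -0.64181182],
       [ 0.00764912,  0.709479  ,  0.70468506]])}
side {'camera_matrix': array([[437.82631077,   0.        , 318.06122486],
       [  0.        , 437.82631077, 206.42898282],
       [  0.        ,   0.        ,   1.        ]]), 'position': array([ 223.88368604, -470.41625011,  721.30849106]), 'orientation': array([[ 0.8229351 ,  0.41514991, -0.38785097],
       [-0.56810449,  0.59418508, -0.56938685],
       [-0.00592564,  0.6889083 ,  0.72482429]])}
{'camera_matrix': array([[289.47540165,   0.        , 319.28230812],
       [  0.        , 289.47540165, 200.94671848],
       [  0.        ,   0.        ,   1.        ]]), 'hand_eye': array([[-2.30003648e-04,  9.63597959e-01,  2.67355418e-01,
         6.67846985e+01],
       [ 9.99999831e-01,  7.86892134e-05,  5.76681200e-04,
        -1.01491606e+00],
       [ 5.34650840e-04,  2.67355505e-01, -9.63597814e-01,
        -1.43366320e+02],
       [ 0.00000000e+00,  0.00000000e+00,  0.00000000e+00,
         1.00000000e+00]])}
```

View pics/scene0.png

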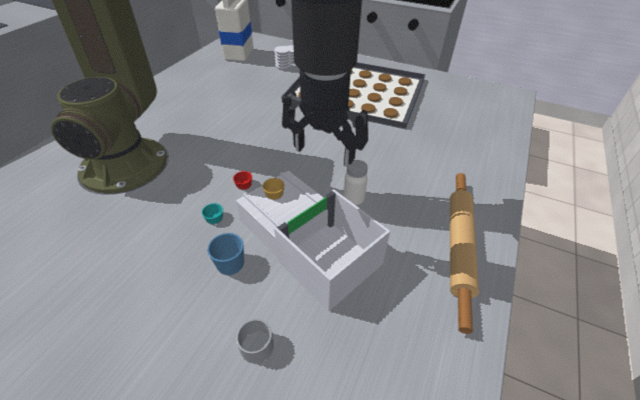

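View pics/side0.png

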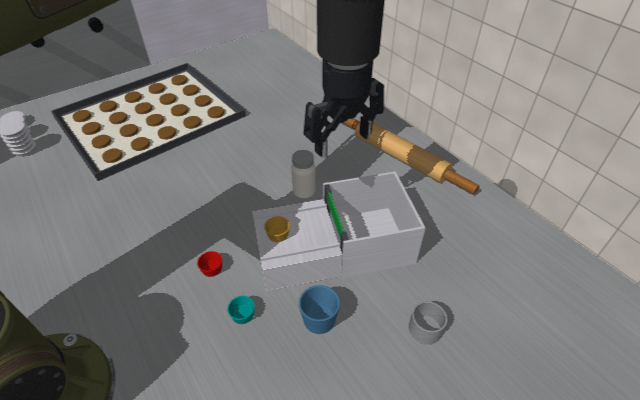

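The red tin is at scene (243,180) and side (209,263), and the teal one is at scene (213,213) and side (241,309). Both stand on the table. The brass one is on the ledge at scene (273,188) and side (277,229), so I choose that. The green flap is at scene (308,213), and the shaker (355,185) is beside it on the far side, which is the hinge side (+y).

```bash
cat > h.py <<'E'
import cv2,numpy as np
from station import *
def cam(n,s=None):
    c=get_calibration(n);K=c['camera_matrix']
    if n!='wrist': return K,np.array(c['orientation']),np.array(c['position'])
    H=c['hand_eye'];R=np.array(s['tcp_rot']);return K,R@H[:3,:3],R@H[:3,3]+np.array(s['position'])
def rays(n,uv,s=None):
    K,R,p=cam(n,s);uv=np.atleast_2d(uv).astype(float)
    d=np.c_[(uv[:,0]-K[0,2])/K[0,0],-(uv[:,1]-K[1,2])/K[1,1],-np.ones(len(uv))]
    return p,d@R.T
def plane(n,uv,z,s=None):
    p,d=rays(n,uv,s);return p+d*((z-p[2])/d[:,2])[:,None]
def tri(a,b):  # a,b=(p,d)
    A=np.zeros((3,3));B=np.zeros(3)
    for p,d in(a,b):
        d=d/np.linalg.norm(d);M=np.eye(3)-np.outer(d,d);A+=M;B+=M@p
    return np.linalg.solve(A,B)
def cloud(n,d,s=None):
    v,u=np.nonzero(d>0);p,r=rays(n,np.c_[u,v],s);return np.c_[u,v],p+r*d[v,u][:,None]
def brass(p):
    h=cv2.cvtColor(p,cv2.COLOR_BGR2HSV);return cv2.inRange(h,(14,120,60),(30,255,255))
def green(p):
    h=cv2.cvtColor(p,cv2.COLOR_BGR2HSV);return cv2.inRange(h,(50,120,40),(72,255,255))
E
python3 - <<'E'
from h import *
P=[]
for n in['scene','side']:
    im=cv2.imread(f'pics/{n}0.png');d=np.load(f'pics/{n}0d.npy')
    uv,X=cloud(n,d)
    for nm,f in(('brass',brass),('green',green)):
        m=f(im);k,l,st,c=cv2.connectedComponentsWithStats(m)
        for i in range(1,k):
            if st[i,4]>60:
                q=X[l[uv[:,1],uv[:,0]]==i]
                if len(q):print(n,nm,st[i],c[i].round(1),np.median(q,0).round(),np.percentile(q,[3,97],axis=0).round())
    P.append(X)
    r=X[(X[:,0]>380)&(X[:,0]<800)&(abs(X[:,1])<220)]
    w=r[(r[:,2]>104)&(r[:,2]<113)]
    print(n,len(w),w[:,:2].min(0),w[:,:2].max(0))
X=np.vstack(P)
G=np.zeros((440,440,),np.uint8)
for z0,z1,val in((2,66,60),(66,80,130),(80,102,180),(102,116,255),(116,150,90)):
    q=X[(X[:,2]>z0)&(X[:,2]<z1)]
    u=((q[:,0]-380)).astype(int);v=(220-q[:,1]).astype(int);k=(u>=0)&(u<440)&(v>=0)&(v<440);G[v[k],u[k]]=val
cv2.imwrite('pics/top.png',cv2.resize(G,(600,600),interpolation=0))
E
```

```text
scene brass [369  94  11   7  63] [373.9  96.8] [501. 620.  14.] [[483. 604.  11.]
 [516. 639.  17.]]
scene brass [390  98  12   7  71] [395.4 101. ] [574. 626.  15.] [[557. 611.  11.]
 [590. 646.  17.]]
scene brass [362 104  13   8  72] [368.1 107.5] [506. 548.  14.] [[488. 533.  11.]
 [524. 568.  16.]]
scene brass [384 109  13   8  82] [390.3 112.3] [580. 552.  14.] [[563. 536.  11.]
 [597. 572.  17.]]
scene brass [457 174   8  17 114] [460.3 181.8] [842. 294.  36.] [[832. 263.  30.]
 [853. 321.  39.]]
scene brass [263 179  21  20 321] [273.3 187.9] [465.  31.  85.] [[448.   2.  73.]
 [490.  46.  96.]]
scene brass [457 288  15  45 454] [464.2 309.2] [912. -52.  35.] [[898. -87.  25.]
 [926. -10.  38.]]
scene green [288 197  39  36 444] [307.  214.8] [575. -21.  96.] [[559. -64.  80.]
 [594.  26. 110.]]
scene 1175 [ 541.56145087 -146.41088093] [742.14427157 180.57221744]
side brass [172  75  15  10 110] [178.6  79.4] [557. 777.  14.] [[538. 759.   9.]
 [576. 800.  17.]]
side brass [149  83  15  10 117] [156.   87.7] [482. 771.  14.] [[463. 752.   9.]
 [503. 795.  17.]]
side brass [1
[... 1480 characters left out ...]
.  10.]
 [365. 634.  17.]]
side brass [158 127  18  12 163] [166.2 132.2] [425. 542.  14.] [[407. 523.   8.]
 [445. 564.  17.]]
side brass [ 92 135  18  13 178] [100.5 140.9] [271. 605.  14.] [[252. 587.   9.]
 [291. 627.  17.]]
side brass [131 137  18  13 176] [139.5 143.2] [351. 536.  15.] [[333. 518.  10.]
 [371. 558.  18.]]
side brass [103 149  18  13 188] [111.5 155. ] [278. 530.  14.] [[258. 511.  10.]
 [296. 552.  17.]]
side brass [265 216  25  26 494] [277.1 228.3] [468.  32.  84.] [[445.   2.  73.]
 [487.  46.  96.]]
side green [328 192  16  46 235] [334.5 214. ] [573. -13.  98.] [[555. -60.  74.]
 [595.  33. 111.]]
side 1209 [ 538.10446786 -147.17413446] [738.24306223 177.99722829]
```

View pics/top.png

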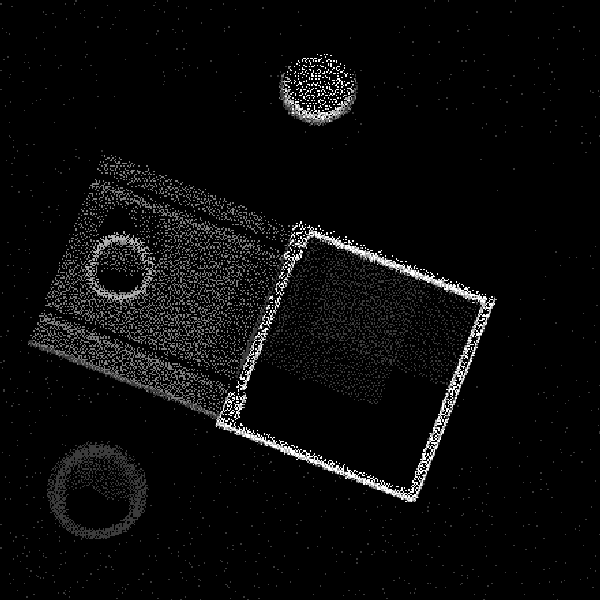

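The height map shows the bin outline with corners near (300,228), (492,300), (412,498) and (220,425), the ledge to its left, and the tin ring at (121,267). The shaker is at (318,90) and the cup at (97,490). Next I fit the frame numerically.

Run:
```python
from h import *
P=[];T=[]
for n in['scene','side']:
    uv,X=cloud(n,np.load(f'pics/{n}0d.npy'));P.append(X)
    im=cv2.imread(f'pics/{n}0.png')
    w=X[(X[:,2]>104)&(X[:,2]<113)&(X[:,0]>500)&(X[:,0]<760)&(X[:,1]>-170)&(X[:,1]<75)]
    # drop isolated noise
    from scipy.spatial import cKDTree
    k=cKDTree(w[:,:2]);w=w[[len(a)>6 for a in k.query_ball_point(w[:,:2],5)]]
    (c,sz,a)=cv2.minAreaRect(w[:,:2].astype(np.float32));print(n,c,sz,a,cv2.boxPoints((c,sz,a)))
    # tin rim ellipse -> two-view
    m=brass(im);m2=np.zeros_like(m);b=(255,172,40,32) if n=='scene' else (258,210,40,38)
    m2[b[1]:b[1]+b[3],b[0]:b[0]+b[2]]=m[b[1]:b[1]+b[3],b[0]:b[0]+b[2]]
    r=X[(m2[uv[:,1],uv[:,0]]>0)]
    top=r[(r[:,2]>92)&(r[:,2]<100)]
    A=np.c_[2*top[:,:2],np.ones(len(top))];s=np.linalg.lstsq(A,(top[:,:2]**2).sum(1),rcond=None)[0]
    print(' tin',s[:2],np.sqrt(s[2]+s[0]**2+s[1]**2),np.percentile(r[:,2],98))
    for nm,z0,z1,x,y in(('shaker',95,112,614,155),('cup',50,65,450,-140)):
        q=X[(X[:,2]>z0)&(X[:,2]<z1)&(np.hypot(X[:,0]-x,X[:,1]-y)<45)];print(nm,q.mean(0).round(),np.percentile(q,[5,95],axis=0).round())
```

```text
scene (641.8162231445312, -44.24078369140625) (161.61770629882812, 155.9160919189453) 68.14970397949219 [[ 539.38306    -90.229645 ]
 [ 684.098     -148.25893  ]
 [ 744.2494       1.7480774]
 [ 599.5344      59.77736  ]]
 tin [469.5090523   23.81673907] 22.63776111168225 96.4520170641141
shaker [617. 153. 103.] [[599. 135.  97.]
 [636. 176. 106.]]
cup [ 451. -139.   57.] [[ 420. -172.   51.]
 [ 486. -107.   60.]]
side (639.5101928710938, -45.25830078125) (162.2362518310547, 155.88238525390625) 68.59664916992188 [[ 537.34174    -92.3389   ]
 [ 682.4736    -149.22525  ]
 [ 741.67865      1.8222961]
 [ 596.5468      58.70865  ]]
 tin [466.24046836  24.01052017] 22.833689434744272 96.73631090451352
shaker [610. 153. 104.] [[590. 135.  97.]
 [630. 175. 106.]]
cup [ 451. -138.   57.] [[ 417. -173.   51.]
 [ 482. -107.   61.]]
```

>>> {"op": "drive_tool", "data": {
  "moves": [
    [1,[-0.65,3.05,0],[0,0,0]],
    [1,[-0.65,3.05,0],[0,0,0]],
    [1,[-0.65,3.05,0],[0,0,0]],
    [1,[-0.65,3.05,0],[0,0,0]],
    [1,[0,0,0],[0,0,5.4]],
    [1,[0,0,0],[0,0,5.4]],
    [1,[0,0,0],[0,0,5.4]],
    [1,[0,0,0],[0,0,5.4]]
  ]
}}

```text
t: 0.77
position: [477.6, 26.1, 231.1]
tcp_rot: [[-0.372, -0.928, -0.0], [-0.928, 0.372, 0.0], [-0.0, 0.0, -1.0]]
wrist_force: [-0.7, 0.0, 0.0]
width: 85.4
grasp_force: 0.0
```

>>> {"op": "drive_tool", "data": {
  "moves": [
    [1,[0,0,0],[0,0,0]],
    [1,[0,0,0],[0,0,0]],
    [1,[0,0,0],[0,0,0]]
  ]
}}

```text
t: 1.02
position: [477.9, 26.0, 231.0]
tcp_rot: [[-0.366, -0.931, -0.001], [-0.931, 0.366, -0.0], [0.0, 0.0, -1.0]]
wrist_force: [-0.4, -0.4, 0.3]
width: 85.2
grasp_force: 0.0
```

```bash
cat > look.py <<'E'
from h import *
import sys
O=np.array([568.6,-16.2]);a=np.radians(-21.6);ex=np.array([np.cos(a),np.sin(a)]);ey=np.array([-ex[1],ex[0]])
def wb(p): p=np.atleast_2d(p);q=p[:,:2]-O;return np.c_[q@ex,q@ey,p[:,2]]
if __name__=='__main__':
    tag=sys.argv[1]
    s=sense();print('TCP wb',wb(s['position']).round(1),'F',np.round(s['wrist_force'],1),s['t'],s['width'])
    print('tooly wb',np.array(s['tcp_rot'])[:2,1]@ex,np.array(s['tcp_rot'])[:2,1]@ey)
    for n in sys.argv[2:]:
        s=sense();p,d=capture(n);cv2.imwrite(f'pics/{n}{tag}.png',p)
        uv,X=cloud(n,d,s);m=brass(p);W=wb(X);v=(m[uv[:,1],uv[:,0]]>0)&(W[:,0]>-150)&(W[:,0]<50)&(abs(W[:,1])<50);t=W[v]
        if len(t)>20:
            print(n,'tin',np.percentile(t,[2,50,98],axis=0).round(1).tolist())
        g=W[(green(p)[uv[:,1],uv[:,0]]>0)&(abs(W[:,1])<80)&(abs(W[:,0])<150)]
        if len(g)>20:print(n,'flap',np.percentile(g,[2,50,98],axis=0).round(1).tolist())
        c=wb(s['position'])[0];f=W[(np.hypot(W[:,0]-c[0],W[:,1]-c[1])<75)&(W[:,2]>c[2]-20)&(W[:,2]<c[2]+60)&(W[:,2]>125)]
        if len(f)>20 and n!='wrist':
            print(n,'finger low',np.percentile(f[:,2],[1,5,20]).round(1))
            for sg in(-1,1):
                q=f[(sg*(f[:,0]-c[0])>15)]
                if len(q)>10:print(n,'side',sg,'lowz',np.sort(q[:,2])[:12:3].round(1),'x',np.percentile(q[:,0]-c[0],[3,97]).round(1),'y',np.percentile(q[:,1]-c[1],[3,97]).round(1))
E
python3 look.py 1 scene side wrist
```

```text
TCP wb [[-99.9   5.9 231. ]] F [-0.4 -0.4  0.3] 1.0167 85.21570538981413
tooly wb -0.9999963158235682 -0.0026688112957840315
scene tin [[-130.3, -20.8, 72.3], [-115.1, 3.8, 84.7], [-84.6, 22.9, 96.3]]
scene flap [[6.2, -49.0, 78.9], [8.2, -2.0, 96.2], [9.6, 49.3, 110.3]]
scene finger low [243.9 247.5 255.2]
scene side -1 lowz [243.1 244.2 244.9 246.3] x [-50.5 -40.1] y [-12.   10.4]
scene side 1 lowz [243.5 244.5 245.2 248. ] x [44.1 58.1] y [-12.1   7.2]
side tin [[-131.5, -22.8, 72.4], [-110.1, 9.0, 84.3], [-89.2, 23.0, 96.9]]
side flap [[2.4, -46.0, 53.6], [3.0, 4.4, 97.8], [7.6, 56.5, 110.9]]
side finger low [245.9 249.7 257.2]
side side -1 lowz [245.9 248.7 249.5 250. ] x [-59.2 -43.6] y [-13.8  -6.4]
side side 1 lowz [243.3 245.9 247.3 249.5] x [41.9 61.8] y [-13.6   5.2]
wrist tin [[-130.2, -19.3, 73.5], [-108.9, 5.9, 78.2], [-86.1, 24.1, 97.8]]
wrist flap [[3.5, -47.3, 78.7], [4.1, -1.4, 100.5], [7.3, 51.8, 111.7]]
```

View pics/wrist1.png

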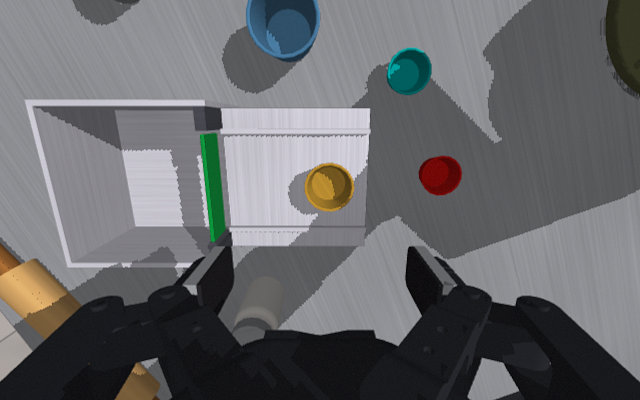

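The wrist crop confirms the brass tin on the ledge at (330,187). The red one (440,175) and teal one (409,71) stand on the table. The green flap is shut at (212,188). The fingertips measure about 13 mm above the TCP while the gripper is open, so TCP z 66 puts the tips at about 79.

>>> {"op": "drive_tool", "data": {
  "moves": [
    [1,[0,0,3.5],[0,0,0]],
    [1,[0,0,3.5],[0,0,0]],
    [1,[0,0,3.5],[0,0,0]],
    [1,[0,0,3.0],[0,0,0]],
    [1,[0,0,2.0],[0,0,0]],
    [1,[0,0,1.0],[0,0,0]],
    [1,[0,0,0],[0,0,0]]
  ]
}}

```text
t: 1.75
position: [476.7, 25.6, 64.0]
tcp_rot: [[-0.368, -0.93, -0.004], [-0.93, 0.368, -0.001], [0.003, 0.003, -1.0]]
wrist_force: [-0.1, 0.6, 0.6]
width: 85.0
grasp_force: 0.0
```

```bash
python3 look.py 2 side wrist
```

```text
TCP wb [[-100.8    5.    64. ]] F [-0.1  0.6  0.6] 1.75 84.99035584880221
tooly wb -0.9999945710920015 -0.00040454278720289134
side tin [[-131.5, -22.7, 72.1], [-110.2, 8.6, 84.1], [-89.1, 22.5, 96.9]]
side flap [[2.4, -46.3, 74.2], [3.1, 4.1, 98.3], [5.6, 53.7, 110.7]]
wrist tin [[-130.2, -20.6, 73.8], [-109.4, 8.6, 84.3], [-86.8, 24.1, 97.4]]
wrist flap [[3.0, -48.2, 76.9], [4.2, -19.0, 98.7], [7.0, 17.7, 111.4]]
```

View pics/side2.png

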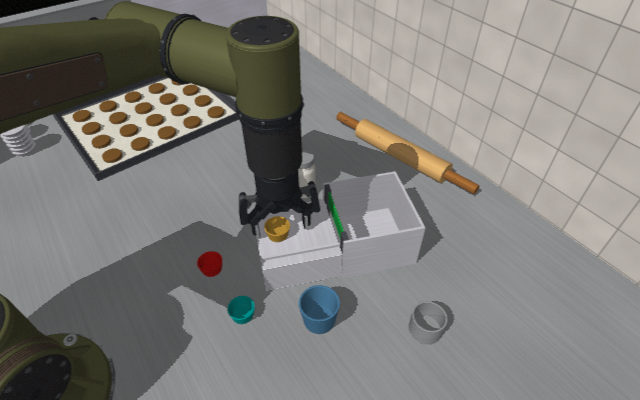

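The fingers straddle the tin at (277,229), and the flap at (335,212) is still shut. Next I push along +x, which is tool -y.

>>> {"op": "drive_tool", "data": {
  "moves": [
    [1,[0,-0.6,0],[0,0,0]],
    [1,[0,-0.6,0],[0,0,0]],
    [1,[0,-0.6,0],[0,0,0]],
    [1,[0,-0.6,0],[0,0,0]],
    [1,[0,-0.6,0],[0,0,0]],
    [1,[0,-0.6,0],[0,0,0]],
    [1,[0,-0.6,0],[0,0,0]],
    [1,[0,-0.6,0],[0,0,0]]
  ]
}}

```text
t: 2.52
position: [523.0, 8.0, 66.1]
tcp_rot: [[-0.368, -0.93, -0.001], [-0.93, 0.368, -0.0], [0.0, 0.001, -1.0]]
wrist_force: [-4.1, 1.2, 1.5]
width: 85.4
grasp_force: 1.9
```

>>> {"op": "drive_tool", "data": {
  "moves": [
    [1,[0,-0.6,0],[0,0,0]],
    [1,[0,-0.6,0],[0,0,0]],
    [1,[0,-0.6,0],[0,0,0]],
    [1,[0,-0.4,0],[0,0,0]],
    [1,[0,0,0],[0,0,0]]
  ]
}}

```text
t: 2.93
position: [543.4, -0.2, 65.8]
tcp_rot: [[-0.369, -0.93, -0.001], [-0.93, 0.369, -0.001], [0.001, 0.001, -1.0]]
wrist_force: [-2.6, 0.1, -0.2]
width: 85.4
grasp_force: 1.0
```

```bash
python3 look.py 3 scene side wrist
```

```text
TCP wb [[-29.3   5.6  65.8]] F [-2.6  0.1 -0.2] 2.9333 85.44756973798945
tooly wb -0.9999997244844806 0.0005276720973400927
scene tin [[-68.6, -20.7, 72.1], [-52.9, 4.0, 84.2], [6.1, 34.3, 345.9]]
scene flap [[12.7, -37.5, 85.1], [43.7, -9.4, 100.5], [57.5, 50.0, 143.4]]
side tin [[-69.7, -23.0, 72.1], [-47.7, 9.2, 84.3], [-26.6, 23.2, 97.4]]
side flap [[7.7, -39.2, 75.5], [39.8, -14.1, 92.5], [52.8, 47.2, 110.5]]
wrist tin [[-68.6, -20.0, 73.8], [-48.4, 9.2, 84.5], [-25.0, 24.8, 97.4]]
wrist flap [[10.5, -36.9, 77.2], [42.5, -16.3, 97.6], [53.4, 45.3, 111.4]]
```

View pics/wrist3.png

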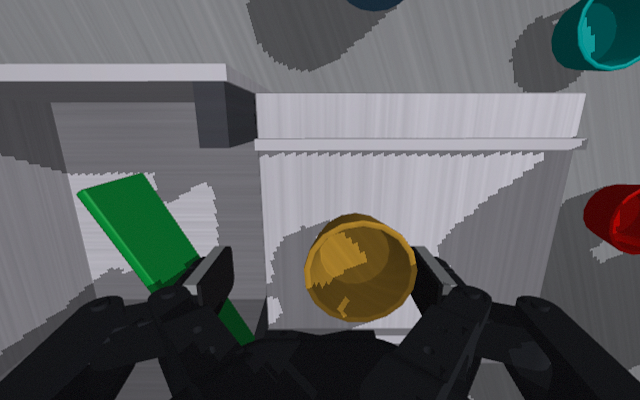

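The flap is held about 27° open by the leading finger, with the tip at (110,190). The tin's front at (305,270) is still about 25 mm short of the end of the ledge, so I carry on.

>>> {"op": "drive_tool", "data": {
  "moves": [
    [1,[0,-0.6,0],[0,0,0]],
    [1,[0,-0.6,0],[0,0,0]],
    [1,[0,-0.6,0],[0,0,0]],
    [1,[0,-0.6,0],[0,0,0]],
    [1,[0,-0.6,0],[0,0,0]],
    [1,[0,-0.6,0],[0,0,0]],
    [1,[0,-0.5,0],[0,0,0]],
    [1,[0,-0.4,0],[0,0,0]]
  ]
}}

```text
t: 3.75
position: [585.5, -16.7, 66.3]
tcp_rot: [[-0.368, -0.93, -0.0], [-0.93, 0.368, -0.0], [0.0, -0.0, -1.0]]
wrist_force: [-2.2, 0.2, 0.1]
width: 85.1
grasp_force: 1.0
```

>>> {"op": "drive_tool", "data": {
  "moves": [
    [1,[0,-0.4,0],[0,0,0]],
    [1,[0,0,0],[0,0,0]],
    [1,[0,0,0],[0,0,0]]
  ]
}}

```text
t: 4.0
position: [589.0, -18.2, 66.4]
tcp_rot: [[-0.369, -0.93, 0.001], [-0.93, 0.369, -0.001], [0.0, -0.001, -1.0]]
wrist_force: [-0.2, -2.3, 0.0]
width: 85.3
grasp_force: 0.7
```

```bash
python3 look.py 4 scene side wrist
```

```text
TCP wb [[19.7  5.6 66.4]] F [-0.2 -2.3  0. ] 4.0 85.32850280134792
tooly wb -0.9999996591756193 0.00041900341778941405
scene tin [[-20.0, -20.3, 72.1], [-6.1, 6.0, 82.2], [23.3, 22.7, 99.5]]
scene flap [[27.6, 0.4, 77.0], [88.3, 6.1, 92.6], [98.3, 42.8, 109.4]]
side tin [[-23.4, -22.0, 71.6], [-1.1, 8.1, 84.6], [20.4, 23.5, 100.3]]
side flap [[14.2, -4.5, 74.9], [54.6, 23.8, 89.6], [94.0, 47.2, 140.0]]
side finger low [125.  125.  125.2]
side side -1 lowz [125.  125.2 125.3 125.8] x [-66.6 -43. ] y [-14.1   6.8]
wrist tin [[-20.4, -19.8, 72.8], [-1.8, 9.3, 84.5], [22.5, 24.9, 100.3]]
wrist flap [[23.5, 0.7, 76.8], [58.9, 23.8, 92.3], [96.4, 45.2, 111.4]]
```

View pics/wrist4.png

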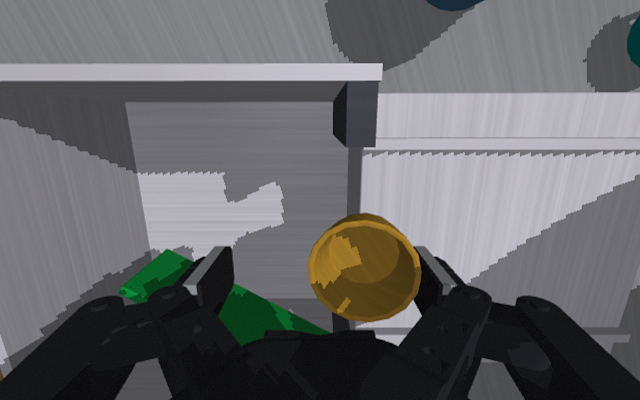

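The flap is well open and the tin at (365,265) is beginning to tip over the edge. A few more mm should do it.

>>> {"op": "drive_tool", "data": {
  "moves": [
    [1,[0,-0.4,0],[0,0,0]],
    [1,[0,-0.4,0],[0,0,0]],
    [1,[0,-0.3,0],[0,0,0]],
    [1,[0,0,0],[0,0,0]],
    [1,[0,0,0],[0,0,0]],
    [1,[0,0,0],[0,0,0]],
    [1,[0,0,0],[0,0,0]],
    [1,[0,0,0],[0,0,0]]
  ]
}}

```text
t: 4.82
position: [598.9, -22.0, 66.3]
tcp_rot: [[-0.368, -0.93, 0.0], [-0.93, 0.368, -0.0], [0.0, -0.0, -1.0]]
wrist_force: [-1.9, -2.1, -0.4]
width: 85.9
grasp_force: 0.8
```

```bash
python3 look.py 5 scene wrist
```

```text
TCP wb [[30.3  5.8 66.3]] F [-1.9 -2.1 -0.4] 4.8167 85.88766735609072
tooly wb -0.9999999760618876 0.00010999292127649141
scene tin [[3.4, -20.4, 7.7], [17.4, 1.1, 33.4], [26.8, 23.0, 52.9]]
scene flap [[15.8, 0.6, 77.2], [89.7, 11.8, 91.1], [102.3, 51.2, 124.6]]
wrist tin [[1.5, -19.5, 9.2], [15.5, -2.8, 48.3], [26.9, 21.8, 54.1]]
wrist flap [[27.4, -2.8, 76.8], [61.6, 26.9, 89.9], [99.9, 45.0, 122.7]]
```

View pics/wrist5.png

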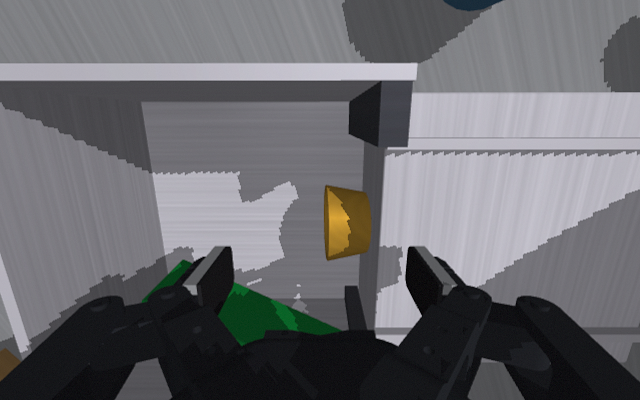

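The tin (347,222) has dropped and lies on its side on the bin floor, with its top at z≈54, below the flap. Now I lift the fingers straight up.

>>> {"op": "drive_tool", "data": {
  "moves": [
    [1,[0,0,-1.0],[0,0,0]],
    [1,[0,0,-2.0],[0,0,0]],
    [1,[0,0,-2.5],[0,0,0]],
    [1,[0,0,-2.5],[0,0,0]],
    [1,[0,0,-2.5],[0,0,0]],
    [1,[0,0,-2.5],[0,0,0]],
    [1,[0,0,-2.0],[0,0,0]],
    [1,[0,0,-1.0],[0,0,0]]
  ]
}}

```text
t: 5.58
position: [599.9, -21.6, 230.9]
tcp_rot: [[-0.368, -0.93, 0.006], [-0.93, 0.368, 0.001], [-0.003, -0.005, -1.0]]
wrist_force: [-0.5, -0.4, 0.7]
width: 85.3
grasp_force: 0.0
```

>>> {"op": "drive_tool", "data": {
  "moves": [
    [1,[0,0,0],[0,0,0]],
    [1,[0,0,0],[0,0,0]],
    [1,[0,0,0],[0,0,0]],
    [1,[0,0,0],[0,0,0]],
    [1,[0,0,0],[0,0,0]],
    [1,[0,0,0],[0,0,0]],
    [1,[0,0,0],[0,0,0]],
    [1,[0,0,0],[0,0,0]]
  ]
}}

```text
t: 6.25
position: [598.8, -21.9, 226.0]
tcp_rot: [[-0.368, -0.93, -0.0], [-0.93, 0.368, -0.0], [0.0, 0.0, -1.0]]
wrist_force: [-0.3, -0.6, 0.6]
width: 85.2
grasp_force: 0.0
```

```bash
python3 look.py 6 scene side wrist
```

```text
TCP wb [[ 30.2   5.8 226. ]] F [-0.3 -0.6  0.6] 6.25 85.20486683113457
tooly wb -0.9999999249740947 4.086435448164243e-05
scene tin [[3.3, -19.5, 7.4], [17.2, 1.0, 33.8], [26.6, 23.0, 52.9]]
scene flap [[6.1, -48.9, 78.8], [8.1, -2.2, 96.6], [9.5, 49.7, 110.0]]
scene finger low [239.4 242.7 250.7]
scene side -1 lowz [238.4 239.4 240.3 241.2] x [-54.7 -40.7] y [-11.8  10.4]
scene side 1 lowz [238.6 241.4 243.2 244.9] x [44.6 58.1] y [-11.8   5.8]
side tin [[4.7, -17.2, 38.4], [7.3, -5.6, 46.5], [31.2, 12.7, 133.7]]
side flap [[2.4, -47.2, 49.6], [3.1, 3.7, 97.2], [9.0, 63.1, 111.3]]
side finger low [240.2 244.2 251.6]
side side -1 lowz [239.7 243.3 244.4 245.3] x [-61.2 -43.8] y [-13.6   4. ]
side side 1 lowz [238.2 240.2 242.  242.4] x [41.5 59.6] y [-13.6   8.6]
wrist tin [[6.5, -18.8, 8.8], [17.6, -0.2, 49.0], [27.5, 23.0, 54.4]]
wrist flap [[4.6, -47.6, 79.5], [7.5, -1.7, 109.8], [8.2, 52.4, 111.8]]
```

View pics/wrist6.png

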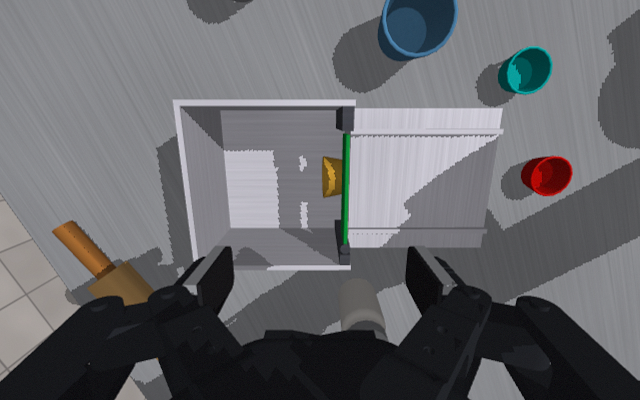

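View pics/scene6.png

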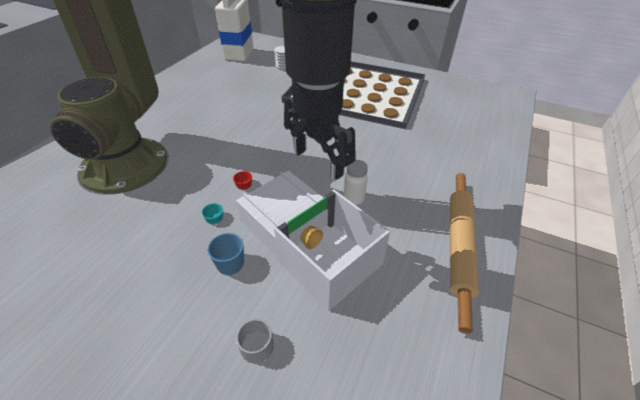

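The flap is shut at wrist (346,188). The tin is on the bin floor at wrist (332,177) and scene (312,238). The cutter, shaker and cup haven't moved, and the robot is clear of everything.

```bash
python3 -c "
from station import *
print(hand_in())"
```

```text
the job is handed in; nothing more can be done
None
```

The brass tart tin was pushed into the bin while one finger held the flap open; the flap swung shut after the fingers lifted out, the cutter, shaker and cup were not moved, and the job was handed in at about 6.4 s.

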